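Roll the gudgeon pins to the end of the spares tin and lay in the spark plug

ROBOT

A 7-joint arm with a two-finger parallel gripper is mounted at the origin on a cart in front of the work surface, level with it; the furniture and walls round the work are solid. World frame = base frame: x ahead of the robot, y to its left, z up, the work surface at z = 0. Lengths are in m, angles in rad, forces in N, time in s.
With the tool pointing down it reaches from about 0.4 to 0.85 m from the base axis. Payload 10.4 kg.
Tool frame: the origin (TCP) lies between the finger pads; the fingertips stand 22 mm ahead of it and the grasp point (between the pads) lies 3 mm ahead of it (finger_overhang is the distance from the TCP to the fingertips, in m); z points along the fingers, y is the line along which they close (so a half turn about z gives the same grasp; the last joint's range is limited). The gripper opens to 85 mm and grips with 20 to 120 N. Pads are 22 mm wide; open, the fingers measure 114 mm over their backs; the gripper's body (76 mm by 85 mm) begins 54 mm behind the grasp point. The pads swing forward as they close: fully open they stand 13 mm farther back than shut.
Start: joints at [1.106, 0.332, -0.065, 1.46, 0.022, 1.35, -0.088], TCP at [0.267, -0.565, 0.253] pointing down, gripper open.
Joint ranges: [-2.6, 2.6], [-0.5, 2.12], [-1.47, 1.34], [0.16, 2.42], [-1.27, 4.41], [0.06, 2.06], [-2.6, 2.6]. Speed limits (rad/s): [2.22, 2.22, 2.79, 2.79, 3.14, 3.14, 3.14].

INTERFACE

Orientations are given as a unit quaternion [w, x, y, z].
In Python, from station import get_obs, get_image, sign_off, find_in, masks_of, finger_overhang gives the robot as it stands.
- The arm moves only by the tool jog_arm, never from a script. Its argument "moves" is a list of rows, each a list of 3 entries, a list of its own where there are three numbers: the turn, a rotation vector about the world's x, y, z in units of 30 degrees (1.0 is 30 degrees), then the shift along the world's x, y, z in units of 20 cm (1.0 is 20 cm), then the opening, from 0 (shut) to 1 (fully open). A call has 1 to 20 rows; each row is the pose to reach, as a shift and turn from the pose commanded when the call began; what a row does not reach only later rows make up. A row lasts 1/12 s, in which the tool goes at most 41.7 mm and 7.16 degrees, less where a joint would pass 70% of its speed; a pose out of reach is approached as far as the arm can. A call with a number of a shift or a turn outside -1 to 1 is refused whole. A call with a gripper value outside its range is refused whole. The fingers move at their own pace and stop on an object; "newtons" is the grip in N (left out, the last holds). Time passes only in rows, so rows that repeat a pose let the fingers close. It gives the time, the measured TCP pose, the force, the opening and the grip force at its end, in the units of the state.
- get_obs(): the state, without advancing time (a new reading comes with each control period).
- get_image(name): name is "scene" or "top" or "wrist"; returns a dict with "img" (480x640x3 uint8, red, green, blue), "range_z" (480x640 float32, m along the optical axis (not along the pixel's ray), 0 where there is no reading), "K" (3x3 intrinsics, pixels), "origin" and "orientation" of the camera in the world; the wrist camera has in their place "hand_eye" (4x4, takes a point from camera to tool coordinates, whose origin is the TCP and whose axes are the flange's). Camera axes: x right, y up, looking along -z (the intrinsics and any distortion apply to the point x, -y, -z); pixel columns grow to the right and rows downward; lengths in m; the calibration is good to about 2 mm. A picture is of the moment at which its call begins: read the wrist's pose just before it.
- sign_off(): hands the job in; it is judged then, once.
Trained networks look in the newest picture that a camera, given by its name, has taken for a name from the list of things; names that differ only in an ending like _2 or _b are one class to them, and where a whole thing is asked for, a point or a joint stands for the part that bears it (a point fixed in the world has none). Each returns a list of dicts, best first, with "confidence" (0 to 1); they miss things now and then, are a little off and sometimes report something else, mostly with a low value. They report only what shows in the picture. A call takes as long as a camera call. They do not tell look-alikes from the thing itself.
- find_in(camera, label): "extent" ([left, top, right, bottom] in pixels, round what is visible of it).
- masks_of(camera, label): "region" (480x640 bool, what is visible of it) and "extent" ([left, top, right, bottom] in pixels, round what is visible of it).
The state is a dict: "t": time; "q": joint angles; "qd": joint speeds; "tau": joint torques, N m; "tool_pos": TCP position; "tcp_rot": TCP orientation; "ft_force": force on the tool from outside, world axes, zero at the start; "wrist_torque": the same for the moment, N m; "gripper_width": opening from 0.0 (shut) to 1.0 (fully open); "gripper_force": force on a finger pad.
Only numpy, scipy, OpenCV 4.12 (cv2) and the standard library are available. Lean on these libraries where they do the work, as an engineer would, in place of code of your own. Each camera call takes 0.05 s, during which the arm holds its last target. There are 200 camera calls.

TASK

Two heavy gudgeon pins roll about in the spares tin and would crack a spark plug: keeping the loose clear lid on, pick up the tin and tip its red end down until both pins have rolled over the metal strip into the bay at the red end, then stand the tin level on the bench again. Now take the lid off, lay it flat on the bench with its grip up, and lay the spark plug gently on the rubber mat in the empty part of the tin, without dropping it. Leave the screwdriver, spanner, masking tape and grease tube where they are.

Things in the scene. Friction and masses are not known exactly. Their poses are not given: they have to be found in the camera images.
- tin: open blue steel tin with one red end, 186 long (x) x 68 wide (y) x 40 mm high, walls and floor 3 mm, 0.65 kg with lid and pins. Origin under its centre on the underside, z up, +x to the red end. Gripped from above across the 68 mm width; the lid is 2 mm narrower. Inside from the plain end: rubber mat, x = -90 to 26 mm; metal strip, x = 26 to 30; bare bay, x = 30 to 90
- mat_mid (a point): middle of the rubber mat's top, 6 mm above the tin's underside, at x = -32 mm of the tin; the mat is 116 x 62 mm; axes as the tin's
- strip_mid (a point): middle of the top of the aluminium edging strip across the tin, 1.5 mm above the mat and 4.5 mm above the bay's floor. Tipped less than about 20 degrees the tin keeps its pins on the mat; 30 to 40 degrees takes them over the strip within a second; once in the bay they stay there
- lid: loose clear plastic lid, 184 x 66 mm, a 3 mm plate on the tin's rim with a 3 mm locating step below it, 1 mm clear of the walls; nothing else holds it. Black bar grip on top: 70 long (lid's x) x 12 wide (y) x 14 mm high, its top 20 mm above the origin. Origin in the middle of the step's underside, z up, x along the tin when seated. 0.09 kg
- lid_seat (a point): point of the tin where the lid's origin lies when the lid is seated: on the tin's centre line, 37 mm above its underside. The bench to the left of the tin (world x 0.36 to 0.55, y 0.25 to 0.36 m) is free to lay the lid on
- pin_a: bright steel gudgeon pin with a dark bore, 26 mm diameter, 58 mm long, 0.13 kg, lying across the tin. Origin in its middle, its y along its axis (x and z turn as it rolls). At the start on the mat under the lid, 19 mm above the tin's underside
- pin_b: second gudgeon pin, the same as pin_a
- plug: spark plug lying on the bench, 66 mm long, white ceramic at one end, 55 g. Length along its y, origin under its middle. Hexagon 24 mm wide from y = -2 to +17 mm; dark threaded end, 14 mm thick, from y = -33 to -2 mm; white ceramic, 12 mm thick, from y = 17 to 33 mm
- plug_mid (a point): middle of the spark plug on its axis, about 12 mm above what it lies on
- stubby_driver: blue stubby screwdriver, 98 mm long, on the bench: leave alone
- spanner: combination spanner, 169 mm long, flat on the bench: leave alone
- masking_tape: roll of masking tape, 96 mm across, 25 mm high, flat on the bench: leave alone
- grease: red tube of grease, 193 mm long, flat on the bench: leave alone
Mind the look-alikes: they are no part of the job. Of the things that look like the plug, the smallest one is meant.

How it is judged:
By the outcome, as a careful person would: the job done as asked, in the order asked, and still so for the second after the job is handed in, with the robot touching nothing.
It also fails if it takes over 69 s, if anything falls off the work surface, if the arm or the gripper's body presses on something with over 40 N, if the wrist force passes 120 N, or if a joint passes its speed limit or range.

## Working session

There is one attempt and no reset: what is moved stays moved. The work goes in short steps, Python scripts to look and compute and a tool call to move; the robot and the scene stay as the last step left them, time stands still between calls to the robot, and variables do not carry over. Pictures are saved under pics/ and viewed, at most 10 in all, crops included, and the job is handed in when it is done.

Besides the shell and the picture viewer there is one more tool, called as a command line: name --argument value ..., lists and objects as JSON in quotes. jog_arm: Moves the arm, as the interface text tells. Shifts and turns lie within -1 to 1; 1 stands for 20 cm of shift or 30 degrees of turn. Its arguments: {"type":"object","properties":{"moves":{"type":"array","items":{"type":"array"}},"newtons":{"type":"number"}},"required":["moves"]}

```bash
mkdir -p pics
cat > h.py <<'E'
import numpy as np, cv2
from scipy.spatial.transform import Rotation as R
from station import *
def pose(im,o=None):
    if "hand_eye" in im:
        T=np.eye(4); w,x,y,z=o["tcp_rot"]; T[:3,:3]=R.from_quat([x,y,z,w]).as_matrix(); T[:3,3]=o["tool_pos"]
        return T@np.array(im["hand_eye"])
    T=np.eye(4); w,x,y,z=im["orientation"]; T[:3,:3]=R.from_quat([x,y,z,w]).as_matrix(); T[:3,3]=im["origin"]; return T
def cloud(im,o=None):
    T=pose(im,o);K=np.array(im["K"]);d=im["range_z"]
    v,u=np.mgrid[0:480,0:640]
    p=np.stack([(u-K[0,2])/K[0,0]*d,-(v-K[1,2])/K[1,1]*d,-d],-1)
    P=p@T[:3,:3].T+T[:3,3]; P[d==0]=np.nan; return P
def save(n,img): cv2.imwrite("pics/"+n,cv2.cvtColor(np.ascontiguousarray(img),cv2.COLOR_RGB2BGR))
E
python3 - <<'E'
from h import *
np.set_printoptions(precision=4,suppress=True)
o=get_obs();print(o["tool_pos"],o["tcp_rot"],o["gripper_width"],finger_overhang)
im=get_image("top");save("top.png",im["img"]);P=cloud(im)
print(im["origin"])
for l in ["tin","lid","plug","pin_a","strip_mid","masking_tape","grease","spanner","stubby_driver"]:
    for r in masks_of("top",l)[:4]:
        m=r["region"]; Q=P[m]; Q=Q[~np.isnan(Q[:,0])]
        if len(Q)<5: print(l,r["extent"],"nodepth");continue
        (c,s,a)=cv2.minAreaRect((Q[:,:2]*1000).astype(np.float32))
        print(l,round(r["confidence"],2),np.round(r["extent"]),"rect",np.round(c),np.round(s),round(a,1),"z",np.round(np.percentile(Q[:,2],[5,50,95]),3))
E
```

```text
[ 0.2671 -0.5647  0.2525] [-0.0007  0.9757  0.2191 -0.0002] 0.9980441529585732 0.022
[0.4512 0.0104 1.1667]
lid 0.76 [262. 225. 332. 320.] rect [532.  56.] [186.  71.] 30.4 z [0.039 0.043 0.055]
lid 0.6 [249. 151. 330. 171.] rect [766.  73.] [165.  24.] 83.7 z [-0.001  0.005  0.009]
plug 0.83 [456. 301. 493. 329.] rect [ 437. -299.] [29. 91.] 36.5 z [0.018 0.026 0.033]
plug 0.7 [449. 243. 461. 274.] rect [ 558. -269.] [26. 66.] 89.7 z [0.    0.017 0.024]
plug 0.65 [387. 278. 429. 292.] rect [ 500. -170.] [28. 92.] 0.4 z [0.019 0.026 0.033]
masking_tape 0.59 [428. 170. 477. 219.] rect [ 692. -263.] [99. 93.] 16.9 z [0.002 0.023 0.028]
grease 0.89 [121. 158. 214. 188.] rect [739. 334.] [ 54. 203.] 9.8 z [0.002 0.017 0.035]
spanner 0.51 [251. 152. 325. 170.] rect [763.  73.] [159.  19.] 83.0 z [0.002 0.006 0.009]
stubby_driver 0.78 [341. 153. 384. 180.] rect [752. -88.] [96. 37.] 61.3 z [0.004 0.025 0.031]
```

View pics/top.png

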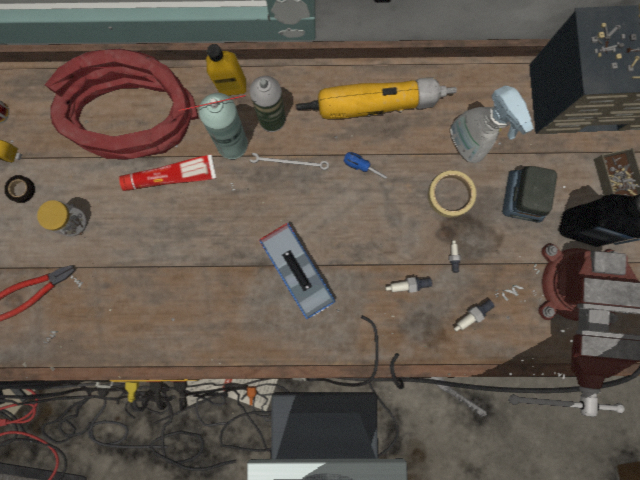

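The top view shows the tin at about (297,270), with its red end at the upper left (275,232). There are three plugs: (475,314) is 91 mm long, (408,285) is 92 mm and (455,257) is 66 mm. The one at (455,257) is the smallest and matches the 66 mm in the description. I'll confirm with an enlarged crop.

Run:
```python
from h import *
im=cv2.cvtColor(cv2.imread("pics/top.png"),cv2.COLOR_BGR2RGB)
a=cv2.resize(im[215:330,245:350],None,fx=4,fy=4,interpolation=2);b=cv2.resize(im[235:335,380:500],None,fx=3,fy=3,interpolation=2)
c=np.zeros((460,790,3),np.uint8);c[:a.shape[0],:a.shape[1]]=a;c[:300,425:785]=b
save("crop.png",c)
g=get_image("top");P=cloud(g);hsv=cv2.cvtColor(g["img"],cv2.COLOR_RGB2HSV)
# tin: points 30-50mm high near tin; grip: >50mm
box=np.zeros((480,640),bool);box[215:330,250:345]=1
for lo,hi in [(.036,.048),(.05,.065)]:
    Q=P[box&(P[...,2]>lo)&(P[...,2]<hi)];print(len(Q),cv2.minAreaRect((Q[:,:2]*1000).astype(np.float32)),np.median(Q,0))
Q=P[243:276,447:464];Q=Q[(Q[...,2]>.006)];print(cv2.minAreaRect((Q[:,:2]*1000).astype(np.float32)),np.median(Q,0),Q.max(0))
```

```text
2887 ((531.46240234375, 56.612831115722656), (186.93614196777344, 68.50297546386719), 30.822908401489258) [0.52980974 0.05670032 0.04292817]
213 ((540.0414428710938, 59.745941162109375), (86.63666534423828, 24.146121978759766), 18.937660217285156) [0.53054032 0.05638135 0.05610759]
((556.4564208984375, -266.806640625), (59.98963928222656, 21.934085845947266), 6.959827423095703) [ 0.55438151 -0.2657324   0.0178875 ] [ 0.58655267 -0.2559343   0.02558279]
```

View pics/crop.png

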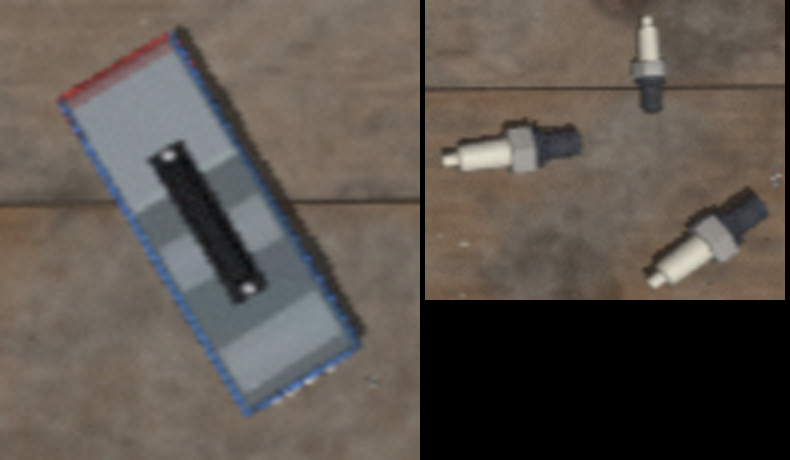

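The crop confirms it: the red end is at the upper left, so tin yaw is about 30.5°. The top-right plug is the smallest, with its white end toward +x. Moving to the tin.

jog_arm --moves '[[[0, 0, 0.17], [0.7, 1, 0], 1], [[0, 0, 0.17], [0.7, 1, 0], 1], [[0, 0, 0.17], [0.7, 1, 0], 1], [[0, 0, 0.17], [0.7, 1, 0], 1], [[0, 0, 0.17], [0.7, 1, 0], 1], [[0, 0, 0.17], [0.7, 1, 0], 1]]'

```text
t: 1.05
tool_pos: [0.4087, -0.3623, 0.2537]
tcp_rot: [0.0, 0.965, 0.263, 0.0]
ft_force: [0.6, -0.2, 0.2]
gripper_width: 0.998
gripper_force: 0.0
```

jog_arm --moves '[[[0, 0, 0], [0.5, 1, 0], 1], [[0, 0, 0], [0.5, 1, 0], 1], [[0, 0, 0], [0.5, 1, 0], 1], [[0, 0, 0], [0.5, 1, 0], 1], [[0, 0, 0], [0.5, 1, 0], 1], [[0, 0, 0], [0.5, 1, 0], 1]]'

```text
t: 1.55
tool_pos: [0.5095, -0.1584, 0.2538]
tcp_rot: [-0.001, 0.964, 0.266, 0.001]
ft_force: [0.4, 0.5, 0.6]
gripper_width: 0.997
gripper_force: 0.0
```

jog_arm --moves '[[[0, 0, 0], [0.12, 1, -0.2], 1], [[0, 0, 0], [0.12, 1, -0.2], 1], [[0, 0, 0], [0.12, 1, -0.2], 1], [[0, 0, 0], [0.12, 1, -0.2], 1], [[0, 0, 0], [0.12, 1, -0.2], 1], [[0, 0, 0], [0.12, 1, -0.2], 1], [[0, 0, 0], [0.12, 1, -0.2], 1], [[0, 0, 0], [0.12, 1, -0.2], 1]]'

```text
t: 2.22
tool_pos: [0.5313, 0.0345, 0.2134]
tcp_rot: [0.0, 0.965, 0.262, -0.0]
ft_force: [-1.2, -1.2, -0.2]
gripper_width: 1.001
gripper_force: 0.0
```

Run:
```python
from h import *
np.set_printoptions(precision=4,suppress=True)
o=get_obs();im=get_image("wrist");save("w1.png",im["img"]);P=cloud(im,o)
M=R.from_quat(np.roll(o["tcp_rot"],-1)).as_matrix();print(o["t"],o["tool_pos"],o["ft_force"],"\n",M,o["q"])
for lo,hi in [(.036,.048),(.05,.065)]:
    m=(P[...,2]>lo)&(P[...,2]<hi)&(np.hypot(P[...,0]-.531,P[...,1]-.056)<.11)
    Q=P[m];print(len(Q),cv2.minAreaRect((Q[:,:2]*1000).astype(np.float32)),np.median(Q,0))
```

```text
2.2167 [0.5313 0.0345 0.2134] [-1.1869 -1.2234 -0.1936] 
 [[ 0.8624  0.5062  0.    ]
 [ 0.5062 -0.8624 -0.0005]
 [-0.0002  0.0005 -1.    ]] [ 0.3457  0.2005 -0.5551  1.7362  0.1119  1.2364 -1.2772]
24037 ((531.7105712890625, 55.80036926269531), (186.44790649414062, 68.48883056640625), 30.792207717895508) [0.5466 0.063  0.0419]
1841 ((531.578369140625, 55.46746063232422), (69.66161346435547, 12.064093589782715), 30.84612464904785) [0.5336 0.0564 0.0556]
```

View pics/w1.png

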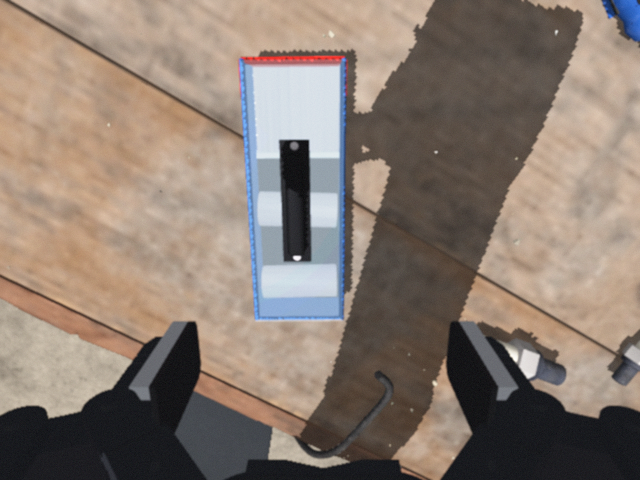

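The wrist view shows the tin nearly straight in the picture, x 240–347 and y 57–320, with the red end at the top. The two pins lie on the mat at (297,210) and (299,281). Descending to grip the walls.

jog_arm --moves '[[[0, 0, 0.01], [0.003, 0.102, -0.1], 1], [[0, 0, 0.01], [0.003, 0.102, -0.3], 1], [[0, 0, 0.01], [0.003, 0.102, -0.5], 1], [[0, 0, 0.01], [0.003, 0.102, -0.65], 1], [[0, 0, 0.01], [0.003, 0.102, -0.78], 1], [[0, 0, 0.01], [0.003, 0.102, -0.87], 1], [[0, 0, 0.01], [0.003, 0.102, -0.93], 1], [[0, 0, 0.01], [0.003, 0.102, -0.95], 1], [[0, 0, 0.01], [0.003, 0.102, -0.95], 1]]'

```text
t: 3.02
tool_pos: [0.5318, 0.0545, 0.0231]
tcp_rot: [0.0, 0.964, 0.264, -0.0]
ft_force: [-0.1, -0.2, 0.1]
gripper_width: 0.998
gripper_force: 0.0
```

jog_arm --moves '[[[0, 0, 0], [0, 0, 0], 0.85], [[0, 0, 0], [0, 0, 0], 0.8], [[0, 0, 0], [0, 0, 0], 0.75], [[0, 0, 0], [0, 0, 0], 0.7], [[0, 0, 0], [0, 0, 0], 0.6], [[0, 0, 0], [0, 0, 0], 0.5], [[0, 0, 0], [0, 0, 0], 0.5], [[0, 0, 0], [0, 0, 0], 0.5]]' --newtons 100

```text
t: 3.68
tool_pos: [0.5328, 0.0557, 0.0253]
tcp_rot: [0.0, 0.964, 0.265, 0.001]
ft_force: [-3.3, -0.5, 9.7]
gripper_width: 0.776
gripper_force: 111.8
```

jog_arm --moves '[[[0, 0, 0], [0, 0, 0.03], 0.5], [[0, 0, 0], [0, 0, 0.08], 0.5], [[0, 0, 0], [0, 0, 0.16], 0.5], [[0, 0, 0], [0, 0, 0.26], 0.5], [[0, 0, 0], [0, 0, 0.36], 0.5], [[0, 0, 0], [0, 0, 0.46], 0.5], [[0, 0, 0], [0, 0, 0.54], 0.5], [[0, 0, 0], [0, 0, 0.58], 0.5], [[0, 0, 0], [0, 0, 0.6], 0.5], [[0, 0, 0], [0, 0, 0.6], 0.5]]'

```text
t: 4.52
tool_pos: [0.532, 0.0553, 0.144]
tcp_rot: [0.0, 0.964, 0.265, 0.0]
ft_force: [0.4, 0.7, -5.2]
gripper_width: 0.779
gripper_force: 113.5
```

jog_arm --moves '[[[-0.04, 0.07, 0], [0, 0, 0], 0.5], [[-0.1, 0.17, 0], [0, 0, 0], 0.5], [[-0.17, 0.28, 0], [0, 0, 0], 0.5], [[-0.24, 0.4, 0], [0, 0, 0], 0.5], [[-0.31, 0.52, 0], [0, 0, 0], 0.5], [[-0.38, 0.64, 0], [0, 0, 0], 0.5], [[-0.45, 0.76, 0], [0, 0, 0], 0.5], [[-0.52, 0.87, 0], [0, 0, 0], 0.5], [[-0.56, 0.94, 0], [0, 0, 0], 0.5], [[-0.59, 0.99, 0], [0, 0, 0], 0.5], [[-0.59, 0.99, 0], [0, 0, 0], 0.5], [[-0.59, 0.99, 0], [0, 0, 0], 0.5], [[-0.59, 0.99, 0], [0, 0, 0], 0.5], [[-0.59, 0.99, 0], [0, 0, 0], 0.5], [[-0.59, 0.99, 0], [0, 0, 0], 0.5], [[-0.59, 0.99, 0], [0, 0, 0], 0.5], [[-0.59, 0.99, 0], [0, 0, 0], 0.5], [[-0.59, 0.99, 0], [0, 0, 0], 0.5], [[-0.59, 0.99, 0], [0, 0, 0], 0.5], [[-0.59, 0.99, 0], [0, 0, 0], 0.5]]'

```text
t: 6.18
tool_pos: [0.5319, 0.0554, 0.1434]
tcp_rot: [0.079, 0.921, 0.253, -0.286]
ft_force: [0.7, 0.4, -6.0]
gripper_width: 0.775
gripper_force: 116.4
```

Run:
```python
from h import *
np.set_printoptions(precision=4,suppress=True)
a=get_image("scene")["img"];o=get_obs();b=get_image("wrist")["img"]
print(o["wrist_torque"],o["q"],R.from_quat(np.roll(o["tcp_rot"],-1)).as_matrix())
save("tilt.png",cv2.resize(np.hstack([a,b]),(800,300),interpolation=cv2.INTER_AREA))
```

```text
[ 0.54   -0.8965  0.0284] [ 0.0372  0.674  -0.4687  1.3777  0.3531  1.765  -1.5061] [[ 0.7081  0.511  -0.4873]
 [ 0.4203 -0.8596 -0.2906]
 [-0.5674  0.0009 -0.8235]]
```

View pics/tilt.png

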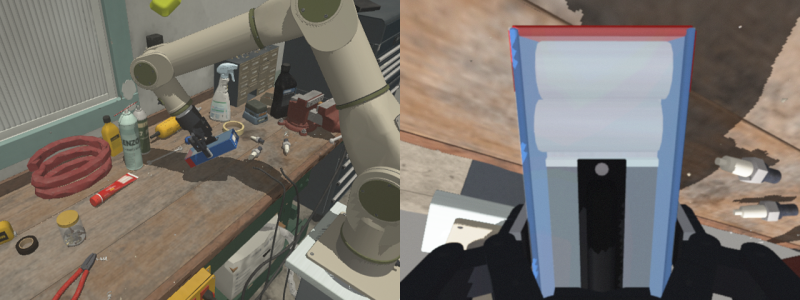

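Both pins sit side by side in the red-end bay, at (605,70) and (605,125) in the wrist half, with the lid still on. Levelling, then lowering.

jog_arm --moves '[[[0.04, -0.07, 0], [0, 0, 0], 0.5], [[0.1, -0.17, 0], [0, 0, 0], 0.5], [[0.17, -0.28, 0], [0, 0, 0], 0.5], [[0.24, -0.4, 0], [0, 0, 0], 0.5], [[0.31, -0.52, 0], [0, 0, 0], 0.5], [[0.38, -0.64, 0], [0, 0, 0], 0.5], [[0.45, -0.76, 0], [0, 0, 0], 0.5], [[0.52, -0.87, 0], [0, 0, 0], 0.5], [[0.56, -0.94, 0], [0, 0, 0], 0.5], [[0.59, -0.99, 0], [0, 0, 0], 0.5], [[0.59, -0.99, 0], [0, 0, 0], 0.5], [[0.59, -0.99, 0], [0, 0, 0], 0.5], [[0.59, -0.99, 0], [0, 0, 0], 0.5]]'

```text
t: 7.37
tool_pos: [0.5317, 0.0555, 0.1433]
tcp_rot: [0.0, 0.964, 0.265, -0.001]
ft_force: [0.5, -0.4, -5.5]
gripper_width: 0.779
gripper_force: 116.4
```

jog_arm --moves '[[[0, 0, 0], [0, 0, -0.06], 0.5], [[0, 0, 0], [0, 0, -0.14], 0.5], [[0, 0, 0], [0, 0, -0.22], 0.5], [[0, 0, 0], [0, 0, -0.3], 0.5], [[0, 0, 0], [0, 0, -0.37], 0.5], [[0, 0, 0], [0, 0, -0.43], 0.5], [[0, 0, 0], [0, 0, -0.48], 0.5], [[0, 0, 0], [0, 0, -0.52], 0.5], [[0, 0, 0], [0, 0, -0.55], 0.5], [[0, 0, 0], [0, 0, -0.57], 0.5], [[0, 0, 0], [0, 0, -0.58], 0.5], [[0, 0, 0], [0, 0, -0.585], 0.5], [[0, 0, 0], [0, 0, -0.585], 0.5]]'

```text
t: 8.45
tool_pos: [0.5321, 0.0554, 0.0266]
tcp_rot: [0.0, 0.964, 0.265, 0.0]
ft_force: [0.1, 0.5, -5.9]
gripper_width: 0.785
gripper_force: 116.4
```

jog_arm --moves '[[[0, 0, 0], [0, 0, -0.005], 0.5], [[0, 0, 0], [0, 0, -0.01], 0.5], [[0, 0, 0], [0, 0, -0.013], 0.5], [[0, 0, 0], [0, 0, -0.013], 0.5]]'

```text
t: 8.78
tool_pos: [0.5324, 0.0555, 0.0253]
tcp_rot: [0.0, 0.964, 0.265, 0.001]
ft_force: [-6.3, -1.7, 11.0]
gripper_width: 0.778
gripper_force: 118.8
```

jog_arm --moves '[[[0, 0, 0], [0, 0, 0], 0.8], [[0, 0, 0], [0, 0, 0], 0.85], [[0, 0, 0], [0, 0, 0], 0.9], [[0, 0, 0], [0, 0, 0], 0.95], [[0, 0, 0], [0, 0, 0], 1], [[0, 0, 0], [0, 0, 0], 1], [[0, 0, 0], [0, 0, 0], 1]]'

```text
t: 9.37
tool_pos: [0.5319, 0.0554, 0.0237]
tcp_rot: [0.0, 0.964, 0.265, 0.0]
ft_force: [-0.2, 0.0, -0.1]
gripper_width: 1.0
gripper_force: 0.0
```

jog_arm --moves '[[[0, 0, 0], [0, 0, 0.05], 1], [[0, 0, 0], [0, 0, 0.15], 1], [[0, 0, 0], [0, 0, 0.3], 1], [[0, 0, 0], [0, 0, 0.5], 1], [[0, 0, 0], [-0.1, -0.05, 0.65], 0.6], [[0, 0, 0], [-0.2, -0.1, 0.7], 0.45], [[0, 0, 0], [-0.2, -0.1, 0.7], 0.45], [[0, 0, 0], [-0.2, -0.1, 0.7], 0.45], [[0, 0, 0], [-0.2, -0.1, 0.7], 0.45]]'

```text
t: 10.12
tool_pos: [0.492, 0.0355, 0.1639]
tcp_rot: [0.0, 0.964, 0.265, 0.0]
ft_force: [-0.1, 0.2, 0.2]
gripper_width: 0.45
gripper_force: 0.0
```

Run:
```python
from h import *
np.set_printoptions(precision=4,suppress=True)
o=get_obs();im=get_image("wrist");save("w2.png",im["img"]);P=cloud(im,o)
M=R.from_quat(np.roll(o["tcp_rot"],-1)).as_matrix();print(o["t"],o["tool_pos"],o["gripper_width"],np.degrees(np.arctan2(M[1,0],M[0,0])))
for lo,hi in [(.036,.048),(.05,.065)]:
    m=(P[...,2]>lo)&(P[...,2]<hi)&(np.hypot(P[...,0]-.531,P[...,1]-.056)<.11)
    Q=P[m];print(len(Q),cv2.minAreaRect((Q[:,:2]*1000).astype(np.float32)),np.median(Q,0))
```

```text
10.1167 [0.492  0.0355 0.1639] 0.45007933177012366 30.711213224114026
34580 ((527.6197509765625, 51.27691650390625), (175.23992919921875, 68.90546417236328), 30.860620498657227) [0.5419 0.059  0.0419]
2911 ((532.6539916992188, 54.45866394042969), (69.13565063476562, 11.767176628112793), 30.59281349182129) [0.5346 0.0557 0.0555]
```

View pics/w2.png

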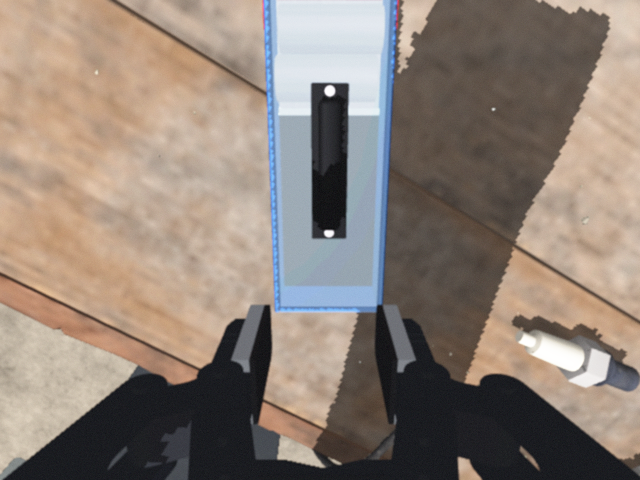

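The lid is seated, the pins are in the bay at the top of the picture, and the lid grip spans (312–348, 84–238). Gripping the lid's bar.

jog_arm --moves '[[[0, 0, 0], [0.2, 0.095, -0.05], 0.45], [[0, 0, 0], [0.2, 0.095, -0.2], 0.45], [[0, 0, 0], [0.2, 0.095, -0.33], 0.45], [[0, 0, 0], [0.2, 0.095, -0.42], 0.45], [[0, 0, 0], [0.2, 0.095, -0.465], 0.45], [[0, 0, 0], [0.2, 0.095, -0.484], 0.45], [[0, 0, 0], [0.2, 0.095, -0.484], 0.35], [[0, 0, 0], [0.2, 0.095, -0.484], 0.25], [[0, 0, 0], [0.2, 0.095, -0.484], 0.15], [[0, 0, 0], [0.2, 0.095, -0.484], 0.05], [[0, 0, 0], [0.2, 0.095, -0.484], 0], [[0, 0, 0], [0.2, 0.095, -0.484], 0], [[0, 0, 0], [0.2, 0.095, -0.484], 0]]' --newtons 50

```text
t: 11.25
tool_pos: [0.5327, 0.0546, 0.0683]
tcp_rot: [0.0, 0.964, 0.265, 0.001]
ft_force: [-2.1, 0.5, 6.7]
gripper_width: 0.127
gripper_force: 51.2
```

jog_arm --moves '[[[0, 0, 0], [0, 0, 0.03], 0], [[0, 0, 0], [0, 0, 0.08], 0], [[0, 0, 0], [0, 0, 0.15], 0], [[0, 0, 0], [0, 0, 0.25], 0], [[0, 0, 0], [0, 0, 0.35], 0], [[0, 0, -0.1], [-0.04, 0.1, 0.4], 0], [[0, 0, -0.2], [-0.08, 0.22, 0.4], 0], [[0, 0, -0.3], [-0.12, 0.35, 0.4], 0], [[0, 0, -0.4], [-0.17, 0.5, 0.4], 0], [[0, 0, -0.5], [-0.22, 0.65, 0.4], 0], [[0, 0, -0.6], [-0.26, 0.78, 0.4], 0], [[0, 0, -0.7], [-0.3, 0.9, 0.4], 0], [[0, 0, -0.76], [-0.3, 0.9, 0.4], 0], [[0, 0, -0.76], [-0.3, 0.9, 0.4], 0]]'

```text
t: 12.42
tool_pos: [0.4712, 0.2361, 0.148]
tcp_rot: [-0.0, 0.998, 0.07, 0.0]
ft_force: [0.1, -0.4, -1.0]
gripper_width: 0.119
gripper_force: 50.2
```

jog_arm --moves '[[[0, 0, 0], [-0.03, 0.1, 0], 0], [[0, 0, 0], [-0.06, 0.22, 0], 0], [[0, 0, 0], [-0.09, 0.32, 0], 0], [[0, 0, 0], [-0.09, 0.352, -0.06], 0], [[0, 0, 0], [-0.09, 0.352, -0.16], 0], [[0, 0, 0], [-0.09, 0.352, -0.28], 0], [[0, 0, 0], [-0.09, 0.352, -0.38], 0], [[0, 0, 0], [-0.09, 0.352, -0.46], 0], [[0, 0, 0], [-0.09, 0.352, -0.52], 0], [[0, 0, 0], [-0.09, 0.352, -0.55], 0], [[0, 0, 0], [-0.09, 0.352, -0.56], 0], [[0, 0, 0], [-0.09, 0.352, -0.565], 0], [[0, 0, 0], [-0.09, 0.352, -0.565], 0]]'

```text
t: 13.5
tool_pos: [0.4544, 0.3049, 0.0346]
tcp_rot: [-0.0, 0.998, 0.069, 0.001]
ft_force: [-0.7, -0.1, -0.1]
gripper_width: 0.118
gripper_force: 50.2
```

jog_arm --moves '[[[0, 0, 0], [0, 0, -0.005], 0], [[0, 0, 0], [0, 0, -0.01], 0], [[0, 0, 0], [0, 0, -0.015], 0], [[0, 0, 0], [0, 0, -0.015], 0]]'

```text
t: 13.83
tool_pos: [0.4541, 0.3049, 0.0313]
tcp_rot: [-0.0, 0.998, 0.069, 0.0]
ft_force: [0.8, -0.5, 3.0]
gripper_width: 0.123
gripper_force: 50.5
```

jog_arm --moves '[[[0, 0, 0], [0, 0, 0], 0.2], [[0, 0, 0], [0, 0, 0], 0.3], [[0, 0, 0], [0, 0, 0], 0.4], [[0, 0, 0], [0, 0, 0], 0.45], [[0, 0, 0], [0, 0, 0.1], 0.45], [[0, 0, 0], [0, 0, 0.25], 0.45], [[0, 0, 0], [0, 0, 0.45], 0.45], [[0, 0, 0], [0, 0, 0.65], 0.45], [[0, 0, 0], [0.05, -0.15, 0.75], 0.45], [[0, 0, 0], [0.1, -0.35, 0.8], 0.45], [[0, 0, 0], [0.1, -0.55, 0.8], 0.45], [[0, 0, 0], [0.1, -0.75, 0.8], 0.45], [[0, 0, 0], [0.1, -0.95, 0.8], 0.45], [[0, 0, 0], [0.1, -1, 0.8], 0.45]]' --newtons 50

```text
t: 15.0
tool_pos: [0.474, 0.098, 0.1908]
tcp_rot: [0.001, 0.998, 0.065, -0.0]
ft_force: [0.8, -0.2, 0.2]
gripper_width: 0.449
gripper_force: 0.0
```

jog_arm --moves '[[[0, 0, 0], [0.1, -1, 0], 0.45], [[0, 0, 0], [0.1, -1, 0], 0.45], [[0, 0, 0], [0.1, -1, 0], 0.45], [[0, 0, 0], [0.1, -1, 0], 0.45], [[0, 0, 0], [0.1, -1, 0], 0.45], [[0, 0, 0], [0.1, -1, 0], 0.45]]'

```text
t: 15.5
tool_pos: [0.4934, -0.103, 0.1907]
tcp_rot: [0.001, 0.998, 0.064, -0.0]
ft_force: [-0.1, 0.5, -0.2]
gripper_width: 0.449
gripper_force: 0.0
```

jog_arm --moves '[[[0, 0, 0], [0.1, -0.86, -0.1], 0.45], [[0, 0, 0], [0.1, -0.86, -0.1], 0.45], [[0, 0, 0], [0.1, -0.86, -0.1], 0.45], [[0, 0, 0], [0.1, -0.86, -0.1], 0.45], [[0, 0, 0], [0.1, -0.86, -0.1], 0.45], [[0, 0, 0], [0.1, -0.86, -0.1], 0.45], [[0, 0, 0], [0.1, -0.86, -0.1], 0.45]]'

```text
t: 16.08
tool_pos: [0.5139, -0.2669, 0.1705]
tcp_rot: [-0.0, 0.998, 0.069, -0.0]
ft_force: [0.5, 1.6, -0.4]
gripper_width: 0.448
gripper_force: 0.0
```

Run:
```python
from h import *
np.set_printoptions(precision=4,suppress=True)
o=get_obs();im=get_image("wrist");P=cloud(im,o)
M=R.from_quat(np.roll(o["tcp_rot"],-1)).as_matrix();print(o["t"],o["tool_pos"],o["gripper_width"],np.degrees(np.arctan2(M[1,0],M[0,0])),o["q"])
near=np.hypot(P[...,0]-.556,P[...,1]+.267)<.045
m=near&(P[...,2]>.005)&(P[...,2]<.04);hexm=near&(P[...,2]>.0195)&(P[...,2]<.04)
for k in (m,hexm):
    Q=P[k];print(len(Q),cv2.minAreaRect((Q[:,:2]*1000).astype(np.float32)),np.median(Q,0),Q[:,2].max())
for r in masks_of("wrist","plug"): print(r["confidence"],r["extent"],np.nanmean(P[r["region"]],0))
t=get_image("top");Pt=cloud(t)
for lo,hi in [(.036,.048),]:
    k=(Pt[...,2]>lo)&(Pt[...,2]<hi)&(np.hypot(Pt[...,0]-.531,Pt[...,1]-.056)<.11);Q=Pt[k];print("tin",cv2.minAreaRect((Q[:,:2]*1000).astype(np.float32)))
c=cv2.resize(t["img"][205:330,180:350],None,fx=2,fy=2)
b=cv2.resize(im["img"],None,fx=.7,fy=.7);z=np.zeros((336,790,3),np.uint8);z[:,:448]=b;z[:250,448:788]=c;save("w3.png",z)
```

```text
16.0833 [ 0.5139 -0.2669  0.1705] 0.44844857079583283 7.871716556724611 [ 0.638   0.308  -0.2835  1.6788  0.0916  1.1687 -1.1022]
2363 ((559.453125, -268.4558410644531), (66.0280990600586, 23.579763412475586), 1.17375910282135) [ 0.5578 -0.2682  0.0167] 0.023618536599500473
539 ((545.2781982421875, -269.83099365234375), (33.73990249633789, 14.34727668762207), 7.8686323165893555) [ 0.5541 -0.2684  0.021 ] 0.023618536599500473
0.93 [103.3, 199.4, 249.4, 249.1] [ 0.5035 -0.1765  0.0242]
0.69 [296.5, 295.2, 418.5, 362.3] [ 0.4408 -0.2972  0.0237]
0.58 [316.5, 101.1, 353.4, 206.8] [ 0.5588 -0.2683  0.0167]
tin ((532.0184326171875, 55.704986572265625), (186.78094482421875, 68.54859924316406), 30.613784790039062)
```

View pics/w3.png

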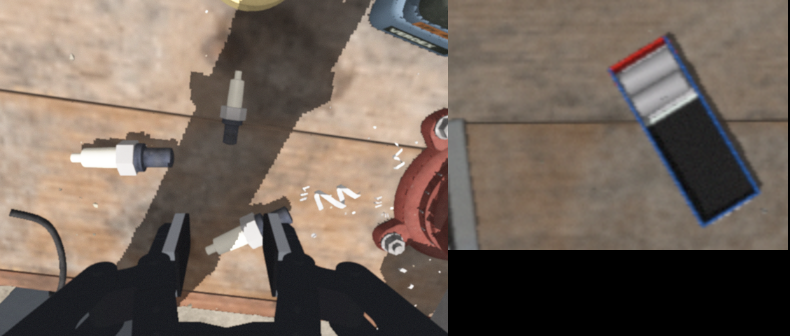

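The tin is open with the pins in the bay and the mat empty. The lid is off to the left (grey, at the crop's edge). The small plug is at (234,107), with its dark end toward the robot. The hexagon position looks different from the description, so I'll measure a quick width profile.

Run:
```python
from h import *
o=get_obs();im=get_image("wrist");P=cloud(im,o);I=im["img"]
m=(np.hypot(P[...,0]-.5595,P[...,1]+.2685)<.04)&(P[...,2]>.004)
Q=P[m];C=I[m]
for a in np.arange(.522,.598,.004):
    k=(Q[:,0]>=a)&(Q[:,0]<a+.004)
    if k.sum()>3: print(round(a,3),k.sum(),"y",np.round(np.percentile(Q[k,1],[1,99])*1000,1),"z",np.round(np.percentile(Q[k,2],95)*1000,1),np.median(C[k],0))
t=get_image("top");Pt=cloud(t)
k=(Pt[...,2]>.005)&(Pt[...,2]<.04)&(abs(Pt[...,0]-.455)<.13)&(abs(Pt[...,1]-.305)<.08)
Qb=Pt[k];print("lid",cv2.minAreaRect((Qb[:,:2]*1000).astype(np.float32)),Qb[:,2].max())
```

```text
0.522 2288 y [-287.  -253.1] z 226.5 [27. 28. 32.]
0.526 5727 y [-293.5 -243.7] z 231.1 [28. 29. 33.]
0.53 3838 y [-295.8 -262.9] z 231.4 [27. 28. 33.]
0.534 1853 y [-291.3 -264.5] z 231.6 [27. 28. 33.]
0.538 123 y [-275.1 -262.5] z 19.1 [52. 52. 56.]
0.542 108 y [-274.8 -260. ] z 19.4 [47. 48. 53.]
0.546 183 y [-277.7 -259.4] z 21.4 [51. 52. 57.]
0.55 221 y [-280.  -257.1] z 22.3 [119. 117. 116.]
0.554 234 y [-280.  -257.1] z 22.1 [133.  129.  128.5]
0.558 248 y [-279.8 -257.2] z 21.8 [139.  134.5 131. ]
0.562 139 y [-274.9 -261.7] z 17.8 [171. 165. 154.]
0.566 137 y [-274.7 -261.7] z 17.6 [171. 165. 154.]
0.57 136 y [-274.6 -261.8] z 17.1 [170. 165. 153.]
0.574 138 y [-274.4 -261.9] z 16.9 [170.  165.  153.5]
0.578 137 y [-274.2 -262. ] z 16.3 [171. 166. 155.]
0.582 118 y [-274.1 -262.1] z 15.8 [168.  163.  151.5]
0.586 66 y [-270.9 -265.1] z 13.1 [172.  166.  154.5]
0.59 39 y [-270.5 -265.3] z 12.5 [163. 159. 147.]
lid ((454.82232666015625, 305.66339111328125), (156.28240966796875, 259.3348083496094), 89.70042419433594) 0.025853290508173643
```

jog_arm --moves '[[[0, 0, -0.15], [0.15, -0.008, -0.05], 0.45], [[0, 0, -0.23], [0.205, -0.008, -0.2], 0.45], [[0, 0, -0.23], [0.205, -0.008, -0.38], 0.45], [[0, 0, -0.23], [0.205, -0.008, -0.52], 0.45], [[0, 0, -0.23], [0.205, -0.008, -0.63], 0.45], [[0, 0, -0.23], [0.205, -0.008, -0.69], 0.45], [[0, 0, -0.23], [0.205, -0.008, -0.72], 0.45], [[0, 0, -0.23], [0.205, -0.008, -0.725], 0.45], [[0, 0, -0.23], [0.205, -0.008, -0.725], 0.4], [[0, 0, -0.23], [0.205, -0.008, -0.725], 0.34], [[0, 0, -0.23], [0.205, -0.008, -0.725], 0.3], [[0, 0, -0.23], [0.205, -0.008, -0.725], 0.25], [[0, 0, -0.23], [0.205, -0.008, -0.725], 0.2], [[0, 0, -0.23], [0.205, -0.008, -0.725], 0.15], [[0, 0, -0.23], [0.205, -0.008, -0.725], 0.1], [[0, 0, -0.23], [0.205, -0.008, -0.725], 0.1]]' --newtons 35

```text
t: 17.67
tool_pos: [0.5557, -0.2691, 0.0275]
tcp_rot: [0.0, 1.0, 0.009, 0.001]
ft_force: [-1.4, 0.9, 6.4]
gripper_width: 0.264
gripper_force: 34.0
```

jog_arm --moves '[[[0, 0, 0], [0, 0, 0.04], 0.1], [[0, 0, 0], [0, 0, 0.12], 0.1], [[0, 0, 0], [0, 0, 0.24], 0.1], [[0, 0, 0], [0, 0, 0.38], 0.1], [[0, 0, 0], [0, 0, 0.5], 0.1], [[0, 0, 0.06], [-0.01, 0.08, 0.57], 0.1], [[0, 0, 0.15], [-0.03, 0.2, 0.6], 0.1], [[0, 0, 0.25], [-0.06, 0.33, 0.6], 0.1], [[0, 0, 0.35], [-0.09, 0.46, 0.6], 0.1], [[0, 0, 0.45], [-0.12, 0.6, 0.6], 0.1], [[0, 0, 0.55], [-0.15, 0.72, 0.6], 0.1], [[0, 0, 0.62], [-0.17, 0.82, 0.6], 0.1], [[0, 0, 0.65], [-0.17, 0.88, 0.6], 0.1], [[0, 0, 0.65], [-0.17, 0.9, 0.6], 0.1]]'

```text
t: 18.83
tool_pos: [0.5211, -0.0869, 0.1465]
tcp_rot: [0.0, 0.984, 0.179, 0.0]
ft_force: [-0.2, 0.3, 0.4]
gripper_width: 0.259
gripper_force: 34.4
```

jog_arm --moves '[[[0, 0, 0.08], [-0.03, 0.1, 0], 0.1], [[0, 0, 0.16], [-0.05, 0.24, 0], 0.1], [[0, 0, 0.24], [-0.08, 0.38, 0], 0.1], [[0, 0, 0.3], [-0.1, 0.5, 0], 0.1], [[0, 0, 0.337], [-0.1, 0.59, 0], 0.1], [[0, 0, 0.337], [-0.1, 0.632, 0], 0.1], [[0, 0, 0.337], [-0.1, 0.632, 0], 0.1], [[0, 0, 0.337], [-0.1, 0.632, 0], 0.1], [[0, 0, 0.337], [-0.1, 0.632, 0], 0.1]]'

```text
t: 19.58
tool_pos: [0.5012, 0.0358, 0.1458]
tcp_rot: [0.0, 0.965, 0.263, -0.0]
ft_force: [-1.0, -1.5, -0.5]
gripper_width: 0.262
gripper_force: 34.4
```

Run:
```python
from h import *
np.set_printoptions(precision=4,suppress=True)
o=get_obs();im=get_image("wrist");s=get_image("scene")["img"];
M=R.from_quat(np.roll(o["tcp_rot"],-1)).as_matrix();print(o["tool_pos"],o["gripper_width"],o["gripper_force"],np.degrees(np.arctan2(M[1,0],M[0,0])))
P=cloud(im,o);u=np.array([.861,.509]);v=np.array([-.509,.861]);d=P[...,:2]-[.532,.0557]
Q=P[(abs(d@v)<.045)&(abs(d@u)<.11)&(P[...,2]>.036)&(P[...,2]<.048)];print(len(Q),cv2.minAreaRect((Q[:,:2]*1000).astype(np.float32)))
# edges of tin across width, along its length
dv=(Q[:,:2]-[.532,.0557])@v;du=(Q[:,:2]-[.532,.0557])@u;print(dv.min(),dv.max(),du.min(),du.max())
z=np.hstack([cv2.resize(im["img"],(533,400)),cv2.resize(s[150:400,200:370],(267,400))]);save("w4.png",z)
```

```text
[0.5012 0.0358 0.1458] 0.26165108829829287 34.409478306770325 30.459422268852318
3999 ((535.791015625, 56.58776092529297), (165.36669921875, 69.08456420898438), 30.516916275024414)
-0.035811487565847594 0.03329708820264218 -0.07897533515846851 0.08645556258310555
```

View pics/w4.png

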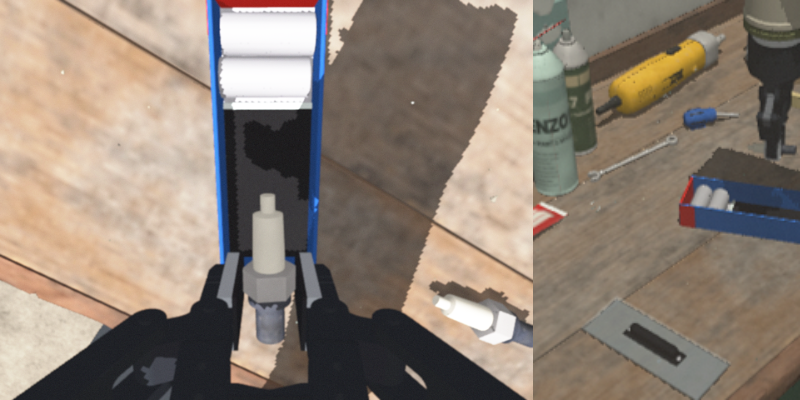

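The plug is held level at (267,270) over the tin's centreline, with its white end toward the red end. The lid lies flat with its grip up (scene crop, about (655,350)). Lowering.

jog_arm --moves '[[[0, 0, 0], [0, 0, -0.06], 0.1], [[0, 0, 0], [0, 0, -0.14], 0.1], [[0, 0, 0], [0, 0, -0.22], 0.1], [[0, 0, 0], [0, 0, -0.28], 0.1], [[0, 0, 0], [0, 0, -0.3], 0.1], [[0, 0, 0], [0, 0, -0.3], 0.1]]'

```text
t: 20.18
tool_pos: [0.5001, 0.0373, 0.0846]
tcp_rot: [-0.0, 0.965, 0.264, -0.001]
ft_force: [0.6, -0.0, -0.6]
gripper_width: 0.26
gripper_force: 34.4
```

jog_arm --moves '[[[0, 0, 0], [0.004, -0.007, -0.05], 0.1], [[0, 0, 0], [0.004, -0.007, -0.1], 0.1], [[0, 0, 0], [0.004, -0.007, -0.15], 0.1], [[0, 0, 0], [0.004, -0.007, -0.19], 0.1], [[0, 0, 0], [0.004, -0.007, -0.22], 0.1], [[0, 0, 0], [0.004, -0.007, -0.235], 0.1], [[0, 0, 0], [0.004, -0.007, -0.245], 0.1], [[0, 0, 0], [0.004, -0.007, -0.245], 0.1]]'

```text
t: 20.85
tool_pos: [0.5016, 0.0363, 0.0367]
tcp_rot: [-0.0, 0.964, 0.264, -0.0]
ft_force: [-1.3, -0.9, -0.5]
gripper_width: 0.262
gripper_force: 34.4
```

jog_arm --moves '[[[0, 0, 0], [0, 0, -0.005], 0.1], [[0, 0, 0], [0, 0, -0.01], 0.1], [[0, 0, 0], [0, 0, -0.015], 0.1], [[0, 0, 0], [0, 0, -0.015], 0.1]]'

```text
t: 21.18
tool_pos: [0.5017, 0.0362, 0.034]
tcp_rot: [0.0, 0.965, 0.264, 0.0]
ft_force: [0.2, -0.4, -0.9]
gripper_width: 0.257
gripper_force: 34.4
```

jog_arm --moves '[[[0, 0, 0], [0, 0, -0.004], 0.1], [[0, 0, 0], [0, 0, -0.007], 0.1], [[0, 0, 0], [0, 0, -0.007], 0.1]]'

```text
t: 21.43
tool_pos: [0.502, 0.0363, 0.0333]
tcp_rot: [0.0, 0.965, 0.264, 0.0]
ft_force: [-3.6, 0.1, 9.3]
gripper_width: 0.264
gripper_force: 35.4
```

The plug is resting on the mat. I'll open only a little, since the walls are close, then rise.

jog_arm --moves '[[[0, 0, 0], [0, 0, 0], 0.27], [[0, 0, 0], [0, 0, 0], 0.29], [[0, 0, 0], [0, 0, 0], 0.31], [[0, 0, 0], [0, 0, 0], 0.32], [[0, 0, 0], [0, 0, 0], 0.32], [[0, 0, 0], [0, 0, 0], 0.32]]'

```text
t: 21.93
tool_pos: [0.5016, 0.0362, 0.0324]
tcp_rot: [0.0, 0.965, 0.264, -0.0]
ft_force: [0.2, -0.0, 0.2]
gripper_width: 0.323
gripper_force: 0.0
```

jog_arm --moves '[[[0, 0, 0], [0, 0, 0.02], 0.32], [[0, 0, 0], [0, 0, 0.06], 0.32], [[0, 0, 0], [0, 0, 0.13], 0.32], [[0, 0, 0], [0, 0, 0.22], 0.32], [[0, 0, 0], [0, 0, 0.35], 0.32], [[0, 0, 0], [0, 0, 0.5], 0.32], [[0, 0, 0], [-0.1, -0.1, 0.65], 0.32], [[0, 0, 0], [-0.2, -0.2, 0.75], 0.32], [[0, 0, 0], [-0.25, -0.2, 0.75], 0.32], [[0, 0, 0], [-0.25, -0.2, 0.75], 0.32]]'

```text
t: 22.77
tool_pos: [0.4508, -0.0048, 0.1842]
tcp_rot: [0.001, 0.965, 0.263, 0.001]
ft_force: [0.7, -1.0, -0.4]
gripper_width: 0.321
gripper_force: 0.0
```

Run:
```python
from h import *
o=get_obs();print(o["tool_pos"],o["ft_force"],o["gripper_width"])
w=get_image("wrist")["img"];t=get_image("top")["img"]
save("end.png",np.hstack([cv2.resize(w,(440,330)),cv2.resize(t[200:330,180:320],(355,330))]))
```

```text
[ 0.45083907 -0.00476097  0.18420887] [ 0.6873153  -0.95964706 -0.41731192] 0.3208112692683901
```

View pics/end.png

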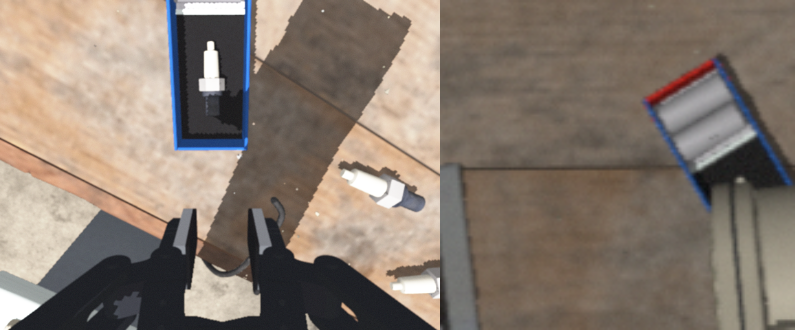

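The plug lies in the middle of the mat at (211,78). Both pins are still in the bay, and the gripper is clear of everything.

```bash
python3 -c "
from station import *
print(sign_off())"
```

```text
the job is handed in; nothing more can be done
None
```

The job is done and handed in at about 23 s: both pins are in the red-end bay, the tin stands level on the bench, the lid lies flat with its grip up, and the smallest spark plug rests on the mat.

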